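# Find the lead weights by feel and tip them onto the scale

## Robot

A 7-joint arm with a two-finger parallel gripper is mounted at the origin on the work surface. World frame = base frame: x ahead of the robot, y to its left, z up, the work surface at z = 0. Lengths are in m, angles in rad, forces in N, time in s.
With the tool pointing down it reaches from about 0.4 to 0.875 m from the base axis. Payload 6.5 kg.
Tool frame: the origin (TCP) lies between the finger pads; the fingertips stand 22 mm ahead of it and the grasp point (between the pads) lies 3 mm ahead of it (env.tips_ahead is the distance from the TCP to the fingertips, in m); z points along the fingers, y is the line along which they close (so a half turn about z gives the same grasp; the last joint's range is limited). The gripper opens to 85 mm and grips with 20 to 120 N. Pads are 22 mm wide; open, the fingers measure 114 mm over their backs; the gripper's body (76 mm by 85 mm) begins 54 mm behind the grasp point. The pads swing forward as they close: fully open they stand 13 mm farther back than shut.
Start: joints at [-1.186, 0.536, -0.004, 1.538, 0.003, 1.067, -0.071], TCP at [0.283, 0.585, 0.253] pointing down, gripper open.
Joint ranges: [-2.7, 2.7], [-0.37, 2.16], [-1.27, 1.26], [0.24, 2.4], [-1.31, 4.45], [0.19, 1.91], [-2.76, 2.76]. Speed limits (rad/s): [2.39, 2.39, 3.14, 3.14, 3.14, 3.14, 3.14].

## Interface

Orientations are given as [roll, pitch, yaw] about the fixed x, y, z axes, in that order (R = Rz(yaw) Ry(pitch) Rx(roll)).
In Python, from rig import env, cams, search_frame gives the robot as it stands.
- The arm moves only by the tool play_rows, never from a script. Its argument "moves" is a list that holds one entry, the list of rows, each a list of 4 numbers: the shift along the tool's x, y, z normalised to -1 to 1, where 1 is 0.12 m, then the turn about the tool's z normalised to -1 to 1, where 1 is pi/4 rad. A call has 1 to 20 rows; each row is the pose to reach, as a shift and turn from the pose commanded when the call began, along the tool's axes at that moment; what a row does not reach only later rows make up. A row lasts 1/10 s, in which the tool goes at most 50 mm and 8.59 degrees, less where a joint would pass 70% of its speed; a pose out of reach is approached as far as the arm can. A call with a number of a shift or a turn outside -1 to 1 is refused whole. A call with a gripper value outside its range is refused whole. "fingers" is the opening, from -1 (shut) to 1 (fully open), set as the call begins (left out, the last holds). The fingers move at their own pace and stop on an object; "squeeze" is the grip in N (left out, the last holds). Time passes only in rows, so rows that repeat a pose let the fingers close. It gives the time, the measured TCP pose, the force, the opening and the grip force at its end, in the units of the state.
- env.sense(): the state, without advancing time (a new reading comes with each control period).
- cams.camera(name): name is "scene" or "top"; returns the picture (420x560x3 uint8, red, green, blue); there is no depth.
- cams.get_calibration(name): a dict with "intrinsics" (3x3 intrinsics, pixels), "dist_coeffs" ([k1, k2, p1, p2, k3] as OpenCV has them; the pictures are not rectified), "xyz" and "rotation" of the camera in the world. Camera axes: x right, y up, looking along -z (the intrinsics and any distortion apply to the point x, -y, -z); pixel columns grow to the right and rows downward; lengths in m; the calibration is good to about 2 mm. A picture is of the moment at which its call begins. get_calibration takes no time and is no camera call.
- env.close_job(): hands the job in; it is judged then, once.
Trained networks look in the newest picture that a camera, given by its name, has taken for a name from the list of things; names that differ only in an ending like _2 or _b are one class to them, and where a whole thing is asked for, a point or a joint stands for the part that bears it (a point fixed in the world has none). Each returns a list of dicts, best first, with "score" (0 to 1); they miss things now and then, are a little off and sometimes report something else, mostly with a low value. They report only what shows in the picture. A call takes as long as a camera call. They do not tell look-alikes from the thing itself.
- search_frame(camera, target): "position" ([x, y, z] in m, in the coordinates of the camera as it stood for that picture, good to about 4 mm: the middle of the surface that is visible of it).
The state is a dict: "time": time; "joint_pos": joint angles; "qvel": joint speeds; "effort": joint torques, N m; "ee_pos": TCP position; "orientation": TCP orientation; "ft_force": force on the tool from outside, world axes, zero at the start; "moment": the same for the moment, N m; "finger_gap": opening from 0.0 (shut) to 1.0 (fully open); "grip_force": force on a finger pad.
Only numpy, scipy, OpenCV 4.12 (cv2) and the standard library are available. Lean on these libraries where they do the work, as an engineer would, in place of code of your own. Each camera call takes 0.05 s, during which the arm holds its last target. There are 200 camera calls.

## Task

Each of the three white lidded pots holds either a heavy lead weight or a light plastic dummy, and you cannot see which. Lift the pots in turn to feel which are heavy; tip each heavy one so that its lead weight slides out of the mouth into the pan of the bench scale, and do not empty a light one. Stand every pot back upright where it stood.

Things in the scene. Friction and masses are not known exactly. Their poses are not given: they have to be found in the camera images.
- pot_a: White opaque lidded pot; all three look alike, in mm: 72 long (x), 62 wide (y), lid 76x66, its top at z 60. Central wooden ridge grip 44 long (x), 16 thick (y), z 60 to 90. Only opening: a mouth in the front (-x) face, 56 wide, z 6 (inner floor) to 44, no lip; it faces +y (robot's left), give or take 25 deg. Origin: centre of underside, on the bench at start; x mouth to back, z up.
- pot_b: Same shape, size, axes and origin as pot_a. Every pot weighs 150 g (+-15) and holds one loose grey disc, 36 mm across, 20 high, flat on its floor, drawn by lot: lead (220 g) or a plastic dummy (30 g).
- pot_c: Same shape, size, axes, origin and lot as pot_a and pot_b. A disc stays put in steady level carrying and slides out of the mouth by itself when the pot is tipped mouth down by 45 to 60 degrees.
- pan_in (a point): Centre of the inner floor of the aluminium pan of the white bench scale. Pan 170 (x) by 190 (y) outside, walls 4 thick, rim 30 mm above this point; unloaded the floor is 60 mm and the rim 90 mm above the bench. x, y along the pan's sides, z up.
- scale_pan (a joint): How far the sprung pan has sunk, in m: 0 when empty, about 0.0108 for each lead weight in it and 0.0015 for a plastic dummy (200 N/m); stop at 0.026.
There are look-alikes about, which are no part of the job. Leave any orange or yellow look-alike of the pot_a alone.

How it is judged:
By the outcome, as a careful person would: the job done as asked, in the order asked, and still so for the second after the job is handed in, with the robot touching nothing.
It also fails if it takes over 72 s, if anything falls off the work surface, if the arm or the gripper's body presses on something with over 40 N, if the wrist force passes 120 N, or if a joint passes its speed limit or range.

## Working session

There is one attempt and no reset: what is moved stays moved. The work goes in short steps, Python scripts to look and compute and a tool call to move; the robot and the scene stay as the last step left them, time stands still between calls to the robot, and variables do not carry over. Pictures are saved under pics/ and viewed, at most 10 in all, crops included, and the job is handed in when it is done.

Besides the shell and the picture viewer there is one more tool, called as name(argument=value, ...) on one line, values as JSON. play_rows: Moves the arm, as the interface text tells. Its arguments: {"type":"object","properties":{"moves":{"type":"array"},"fingers":{"type":"number"},"squeeze":{"type":"number"}},"required":["moves"]}

```bash
ls; mkdir -p pics; cat > h.py <<'E'
import numpy as np, cv2
from rig import env, cams, search_frame
def cal(n):
    c=cams.get_calibration(n); R=np.array(c["rotation"],float); 
    if R.shape!=(3,3):
        from scipy.spatial.transform import Rotation as Q
        R=Q.from_euler('xyz',R).as_matrix()
    return np.array(c["intrinsics"]),np.array(c["dist_coeffs"]),np.array(c["xyz"]),R
def world(n,p):
    K,D,t,R=cal(n); return t+R@np.array(p)
def proj(n,P):
    K,D,t,R=cal(n); q=(np.atleast_2d(P)-t)@R*[1,-1,-1]
    return cv2.projectPoints(q,np.zeros(3),np.zeros(3),K,D)[0][:,0]
def pix(n,uv,z):
    K,D,t,R=cal(n); u=cv2.undistortPoints(np.array(uv,float).reshape(-1,1,2),K,D)[:,0]
    d=np.c_[u[:,0],-u[:,1],-np.ones(len(u))]@R.T
    return t+d*((z-t[2])/d[:,2])[:,None]
E
python3 - <<'E'
from h import *
for n in("top","scene"):
    cv2.imwrite(f"pics/{n}0.png",cams.camera(n)[:,:,::-1])
    print(n,np.round(cal(n)[2],3),np.round(cal(n)[3],2).tolist(),cal(n)[0][0,0])
    for w in("pot_a","pan_in"):
        for d in search_frame(n,w): 
            P=world(n,d["position"]); print(w,round(d["score"],2),np.round(P,3),np.round(proj(n,P)[0]))
s=env.sense(); print(s)
E
```

```text
pics
top [ 0.35  -0.081  0.811] [[-0.02, 0.98, -0.19], [-1.0, -0.03, -0.01], [-0.02, 0.19, 0.98]] 396.2618606215371
pot_a 0.94 [ 0.459 -0.03   0.062] [257. 228.]
pot_a 0.9 [ 0.458 -0.267  0.06 ] [381. 225.]
pot_a 0.78 [ 0.331 -0.308  0.061] [407. 291.]
pot_a 0.68 [ 0.635 -0.104  0.057] [293. 140.]
pot_a 0.62 [ 0.465 -0.382  0.058] [439. 220.]
pan_in 0.87 [0.564 0.211 0.06 ] [137. 179.]
scene [0.945 0.094 0.862] [[-0.37, -0.8, 0.48], [0.93, -0.32, 0.19], [0.0, 0.51, 0.86]] 467.4769566017964
pot_a 0.82 [ 0.652 -0.098  0.06 ] [244. 270.]
pot_a 0.81 [ 0.48  -0.383  0.061] [156. 155.]
pot_a 0.73 [ 0.485 -0.026  0.059] [311. 211.]
pot_a 0.59 [ 0.347 -0.31   0.063] [214. 121.]
pan_in 0.76 [0.556 0.211 0.058] [419. 283.]
{'time': 0.3, 'joint_pos': array([-1.18617965,  0.53667192, -0.00442722,  1.53820865,  0.00262279,
        1.0673197 , -0.07121104]), 'qvel': array([ 0.00065015, -0.00250549, -0.0013103 , -0.00156611, -0.001081  ,
       -0.00047858,  0.0002463 ]), 'effort': array([-5.63343510e-04, -5.82707906e+01,  1.04670480e+00, -2.58939797e+01,
        1.23080879e-02,  6.31271207e-03,  4.19273636e-05]), 'ee_pos': array([0.28311916, 0.58487615, 0.25299276]), 'orientation': array([-3.14099463e+00,  7.57730230e-05,  2.69083660e+00]), 'ft_force': array([ 0.19686149, -0.3236302 ,  0.05776199]), 'moment': array([-0.02592274,  0.02632978, -0.01592268]), 'grip_force': 0.0, 'finger_gap': 1.0000067202940885}
```

View pics/top0.png

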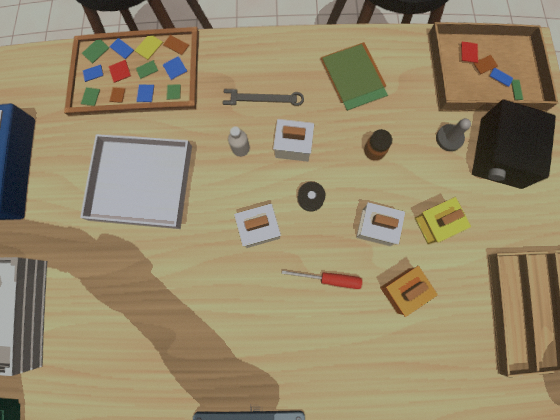

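View pics/scene0.png

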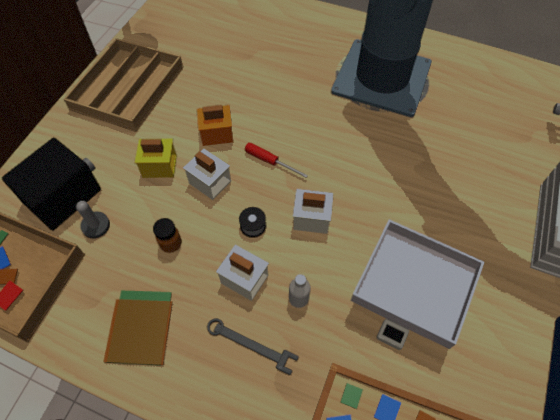

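```bash
cat > fit.py <<'E'
from h import *
from scipy.optimize import minimize
ims={n:cv2.imread(f"pics/{n}0.png") for n in("top","scene")}
def box(lx,ly,z0,z1): return np.array([[x,y,z] for x in(-lx/2,lx/2) for y in(-ly/2,ly/2) for z in(z0,z1)])
B=box(.072,.062,0,.06);L=box(.076,.066,.055,.06);G=box(.044,.016,.06,.09)
S=4
def hull(n,P,off): 
    h=cv2.convexHull(((proj(n,P)-off)*S).astype(np.float32)).round().astype(np.int32); return h
def T(P,p):
    c,s=np.cos(p[2]),np.sin(p[2]); return np.c_[P[:,0]*c-P[:,1]*s+p[0],P[:,0]*s+P[:,1]*c+p[1],P[:,2]]
def fitpot(p0):
    ms={}
    for n,im in ims.items():
        u=proj(n,[[p0[0],p0[1],.04]])[0].round().astype(int)-40
        c=cv2.resize(im[u[1]:u[1]+80,u[0]:u[0]+80],None,fx=S,fy=S,interpolation=cv2.INTER_LINEAR)
        hsv=cv2.cvtColor(c,cv2.COLOR_BGR2HSV); ms[n]=(u,(hsv[...,1]<60)&(hsv[...,2]>95),c)
    def cost(p,draw=None):
        e=0
        for n,(u,m,c) in ms.items():
            r=np.zeros(m.shape,np.uint8)
            cv2.fillConvexPoly(r,cv2.convexHull(np.r_[hull(n,T(B,p),u),hull(n,T(L,p),u)]),1); cv2.fillConvexPoly(r,hull(n,T(G,p),u),0)
            if draw is not None:
                v=c.copy(); cv2.drawContours(v,cv2.findContours(r,cv2.RETR_LIST,cv2.CHAIN_APPROX_NONE)[0],-1,(0,0,255),1); draw.append(v)
            roi=cv2.dilate(r,np.ones((41,41)))>0
            e+=((r>0)!=m)[roi].sum()
        return e
    best=None
    for a in np.radians([-115,-100,-90,-80,-65]):
        s=minimize(cost,[p0[0],p0[1],a],method="Nelder-Mead",options=dict(initial_simplex=np.array([p0[0],p0[1],a])+np.array([[0,0,0],[.008,0,0],[0,.008,0],[0,0,.15]]),xatol=1e-4,fatol=1))
        if best is None or s.fun<best.fun: best=s
    d=[];cost(best.x,d); return best,np.hstack(d)
if __name__=="__main__":
    V=[]
    for p in([.459,-.03],[.458,-.267],[.635,-.104]):
        b,v=fitpot(p); V.append(v); print(np.round(b.x[:2],4),np.degrees(b.x[2]).round(1),b.fun)
    # pan: rim corners fit from top seg
    c=np.array([[97,137],[190,140],[179,227],[82,219]]); print(np.round(pix("top",c,.09),3))
    cv2.imwrite("pics/fit.png",cv2.resize(np.vstack(V),None,fx=.6,fy=.6))
    print(env.tips_ahead)
    t=ims["top"][120:245,65:210]; s=ims["scene"][215:365,345:490]
    v=np.hstack([cv2.resize(cv2.copyMakeBorder(t,0,25,0,0,0),None,fx=2.7,fy=2.7),cv2.resize(s,None,fx=2.7,fy=2.7)]);cv2.imwrite("pics/pan.png",v)
E
python3 fit.py
```

```text
Traceback (most recent call last):
  File "fit.py", line 35, in <module>
    b,v=fitpot(p); V.append(v); print(np.round(b.x[:2],4),np.degrees(b.x[2]).round(1),b.fun)
        ~~~~~~^^^
  File "fit.py", line 29, in fitpot
    s=minimize(cost,[p0[0],p0[1],a],method="Nelder-Mead",options=dict(initial_simplex=np.array([p0[0],p0[1],a])+np.array([[0,0,0],[.008,0,0],[0,.008,0],[0,0,.15]]),xatol=1e-4,fatol=1))
  File "fit.py", line 21, in cost
    cv2.fillConvexPoly(r,cv2.convexHull(np.r_[hull(n,T(B,p),u),hull(n,T(L,p),u)]),1); cv2.fillConvexPoly(r,hull(n,T(G,p),u),0)
                                                                                                           ~~~~^^^^^^^^^^^^
  File "fit.py", line 8, in hull
    h=cv2.convexHull(((proj(n,P)-off)*S).astype(np.float32)).round().astype(np.int32); return h
                       ~~~~^^^^^
  File "h.py", line 12, in proj
    K,D,t,R=cal(n); q=(np.atleast_2d(P)-t)@R*[1,-1,-1]
            ~~~^^^
  File "h.py", line 4, in cal
    c=cams.get_calibration(n); R=np.array(c["rotation"],float);
ValueError: time passes only in moves, steps and waits
```

Cache the calibration.

```bash
sed -i 's/^def cal(n):/import functools\n@functools.cache\ndef cal(n):/' h.py; python3 fit.py
```

```text
[ 0.4661 -0.0294] -75.6 10094.0
[ 0.4628 -0.2716] -105.9 8931.0
[ 0.645 -0.105] -99.1 8108.0
[[0.645 0.287 0.09 ]
 [0.63  0.097 0.09 ]
 [0.46  0.114 0.09 ]
 [0.48  0.305 0.09 ]]
0.022
```

View pics/fit.png

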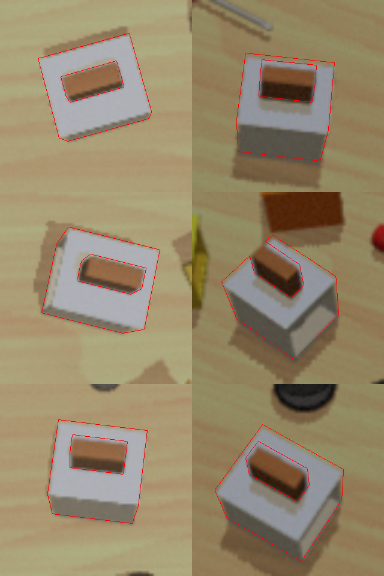

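View pics/pan.png

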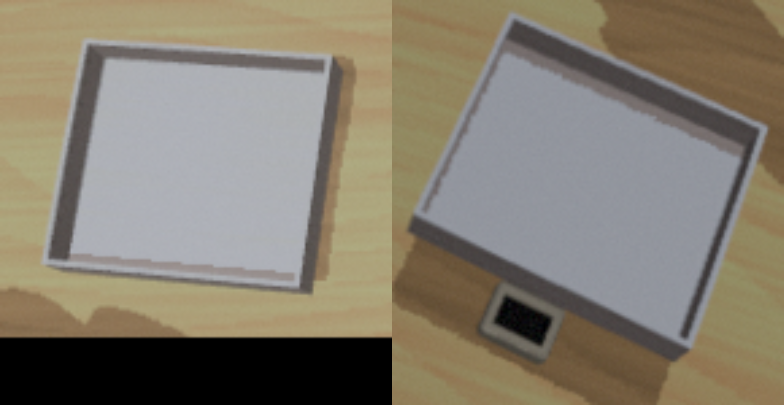

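```bash
cat > plan.py <<'E'
import numpy as np, sys, json
def plan(pos,yaw,way):
    """way: list of (x,y,z,yaw_deg); prints calls' final rows, tracking rounding. pos m, yaw deg"""
    pos=np.array(pos,float)
    for w in way:
        w=np.array(w,float); k=0
        while k<8:
            k+=1; a=np.radians(yaw); X=np.array([np.cos(a),np.sin(a),0]); Y=np.array([np.sin(a),-np.cos(a),0]); Z=np.array([0,0,-1])
            d=w[:3]-pos; t=np.array([d@X,d@Y,d@Z])/.12; r=(w[3]-yaw)/45
            f=max(1,abs(t).max(),abs(r)); n=int(np.ceil(f-1e-9)); row=np.round(np.r_[t,r]/n if f>1 else np.r_[t,r],2)
            # turn sign: +turn about tool z (down) = -yaw
            pos=pos+.12*(row[0]*X+row[1]*Y+row[2]*Z); yaw=yaw+45*row[3]
            o=row.copy(); o[3]*=-1; print(o.tolist(),"->",pos.round(4),round(yaw,1))
            if f<=1: break
    return pos,yaw
E
python3 - <<'E'
from plan import *
plan([.2831,.5849,.253],154.17,[(.46,.3,.25,120),(.464,-.021,.2,104.4),(.464,-.021,.088,104.4)])
E
```

```text
[-0.79, -0.5, 0.01, 0.25] -> [0.3423 0.4896 0.2518] 142.9
[-0.87, -0.33, 0.01, 0.25] -> [0.4017 0.3951 0.2506] 131.7
[-0.91, -0.16, 0.01, 0.26] -> [0.46   0.3007 0.2494] 120.0
[-0.78, -0.44, 0.14, 0.12] -> [0.461  0.1933 0.2326] 114.6
[-0.82, -0.36, 0.14, 0.11] -> [0.4626 0.0858 0.2158] 109.6
[-0.84, -0.29, 0.13, 0.12] -> [ 0.4637 -0.0208  0.2002] 104.2
[-0.0, 0.0, 0.94, -0.0] -> [ 0.4637 -0.0208  0.0874] 104.2
```

play_rows(moves=[[[-0.79,-0.5,0.01,0.25],[-0.79,-0.5,0.01,0.25],[-0.79,-0.5,0.01,0.25]]], fingers=1, squeeze=20)

```text
time: 0.6
ee_pos: [0.347, 0.484, 0.2521]
orientation: [-3.14, 0.004, 2.486]
ft_force: [0.6, -0.1, -0.5]
finger_gap: 0.997
grip_force: 0.0
```

play_rows(moves=[[[-0.87,-0.33,0.01,0.25],[-0.87,-0.33,0.01,0.25],[-0.87,-0.33,0.01,0.25]]])

```text
time: 0.9
ee_pos: [0.4058, 0.3893, 0.2511]
orientation: [-3.141, 0.004, 2.289]
ft_force: [1.5, -0.5, 0.4]
finger_gap: 1.0
grip_force: 0.0
```

play_rows(moves=[[[-0.91,-0.16,0.01,0.26],[-0.91,-0.16,0.01,0.26],[-0.91,-0.16,0.01,0.26]]])

```text
time: 1.2
ee_pos: [0.4634, 0.295, 0.2499]
orientation: [3.141, 0.003, 2.085]
ft_force: [0.2, 0.5, 0.7]
finger_gap: 1.003
grip_force: 0.0
```

play_rows(moves=[[[-0.78,-0.44,0.14,0.12],[-0.78,-0.44,0.14,0.12],[-0.78,-0.44,0.14,0.12]]])

```text
time: 1.5
ee_pos: [0.4607, 0.1874, 0.2322]
orientation: [-3.139, 0.002, 1.994]
ft_force: [0.2, 1.3, 1.2]
finger_gap: 1.001
grip_force: 0.0
```

play_rows(moves=[[[-0.82,-0.36,0.14,0.11],[-0.82,-0.36,0.14,0.11],[-0.82,-0.36,0.14,0.11]]])

```text
time: 1.8
ee_pos: [0.4621, 0.0807, 0.2156]
orientation: [-3.14, 0.002, 1.907]
ft_force: [-0.1, 0.5, -0.6]
finger_gap: 0.998
grip_force: 0.0
```

play_rows(moves=[[[-0.84,-0.29,0.13,0.12],[-0.84,-0.29,0.13,0.12],[-0.84,-0.29,0.13,0.12],[-0.84,-0.29,0.13,0.12],[-0.84,-0.29,0.13,0.12]]])

```text
time: 2.3
ee_pos: [0.4643, -0.0187, 0.2006]
orientation: [3.141, -0.001, 1.821]
ft_force: [0.1, 0.5, 0.2]
finger_gap: 1.001
grip_force: 0.0
```

play_rows(moves=[[[0,0,0.3,0],[0,0,0.6,0],[0,0,0.83,0],[0,0,0.93,0],[0,0,0.93,0],[0,0,0.93,0]]])

```text
time: 2.9
ee_pos: [0.4647, -0.0198, 0.0897]
orientation: [3.14, -0.0, 1.82]
ft_force: [-0.8, 0.4, 0.2]
finger_gap: 1.0
grip_force: 0.0
```

```bash
cat > w.py <<'E'
from h import *
F=[]
for i in range(8): cams.camera("top"); F.append(env.sense()["ft_force"])
print(np.mean(F,0).round(2),np.std(F,0).round(2)); s=env.sense(); print(s["time"],s["ee_pos"].round(4),s["finger_gap"])
E
python3 w.py
```

```text
[ 0.04  0.12 -0.24] [0.53 0.29 0.42]
3.3 [ 0.464  -0.0206  0.0893] 1.002162224829625
```

play_rows(moves=[[[0,0,0,0],[0,0,0,0],[0,0,0,0],[0,0,0,0],[0,0,0,0],[0,0,0,0],[0,0,0,0],[0,0,0,0]]], fingers=-1, squeeze=20)

```text
time: 4.1
ee_pos: [0.4634, -0.0207, 0.0887]
orientation: [-3.141, -0.0, 1.819]
ft_force: [-0.9, 0.6, -3.6]
finger_gap: 0.186
grip_force: 24.2
```

play_rows(moves=[[[0,0,-0.05,0],[0,0,-0.15,0],[0,0,-0.3,0],[0,0,-0.45,0],[0,0,-0.55,0],[0,0,-0.6,0],[0,0,-0.6,0],[0,0,-0.6,0],[0,0,-0.6,0]]])

```text
time: 5.0
ee_pos: [0.4632, -0.0207, 0.1603]
orientation: [-3.14, -0.0, 1.819]
ft_force: [-1.0, -0.8, -5.4]
finger_gap: 0.18
grip_force: 24.2
```

```bash
cat >> w.py <<'E'
v=[]
for n in("top","scene"):
    u=proj(n,[s["ee_pos"]-[0,0,.05]])[0].astype(int)
    v.append(cv2.resize(cams.camera(n)[max(u[1]-75,0):,max(u[0]-75,0):][:150,:150,::-1],(400,400)))
import sys
cv2.imwrite(f"pics/{sys.argv[1]}.png",np.hstack(v)) if len(sys.argv)>1 else 0
E
python3 w.py lift1
```

```text
[ 0.19  0.09 -3.56] [0.2  0.45 0.4 ]
5.4 [ 0.4637 -0.0207  0.1608] 0.17828095693507992
```

View pics/lift1.png

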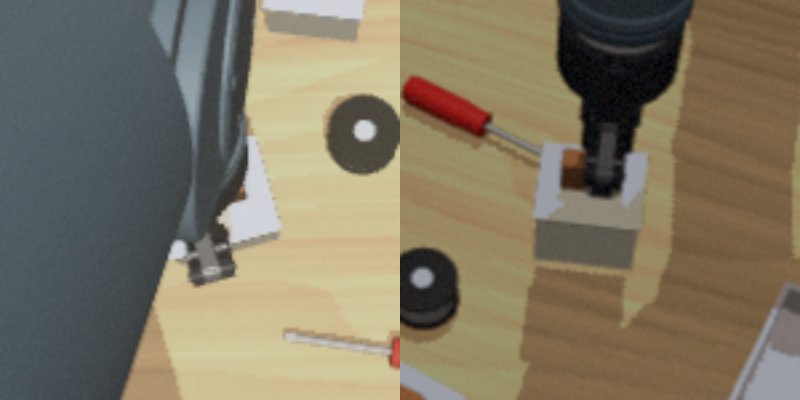

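```bash
python3 - <<'E'
from plan import *
plan([.4637,-.0208,.1606],104.2,[(.4637,-.0208,.21,104.2),(.52,.14,.205,84.7)])
E
```

```text
[0.0, 0.0, -0.41, -0.0] -> [ 0.4637 -0.0208  0.2098] 104.2
[0.59, 0.39, 0.02, 0.22] -> [0.4917 0.0593 0.2074] 94.3
[0.65, 0.29, 0.02, 0.21] -> [0.5206 0.1397 0.205 ] 84.8
```

play_rows(moves=[[[0,0,-0.04,0],[0,0,-0.14,0],[0,0,-0.27,0],[0,0,-0.37,0],[0,0,-0.41,0]]])

```text
time: 6.0
ee_pos: [0.4647, -0.0207, 0.2119]
orientation: [3.139, 0.0, 1.819]
ft_force: [0.3, 0.8, -4.0]
finger_gap: 0.183
grip_force: 24.2
```

play_rows(moves=[[[0.03,0.02,0,0.01],[0.09,0.06,0,0.03],[0.18,0.12,0.01,0.07],[0.29,0.19,0.01,0.11],[0.4,0.27,0.01,0.15],[0.5,0.33,0.02,0.19],[0.56,0.37,0.02,0.21],[0.59,0.39,0.02,0.22]]])

```text
time: 6.8
ee_pos: [0.4916, 0.0604, 0.2072]
orientation: [-3.141, 0.0, 1.647]
ft_force: [0.6, 0.0, -3.4]
finger_gap: 0.184
grip_force: 24.2
```

play_rows(moves=[[[0.03,0.01,0,0.01],[0.09,0.04,0,0.03],[0.18,0.08,0.01,0.06],[0.31,0.14,0.01,0.1],[0.44,0.2,0.01,0.14],[0.55,0.25,0.02,0.18],[0.62,0.28,0.02,0.2],[0.65,0.29,0.02,0.21],[0.65,0.29,0.02,0.21]]])

```text
time: 7.7
ee_pos: [0.5205, 0.1399, 0.2053]
orientation: [-3.141, 0.0, 1.482]
ft_force: [-0.4, -0.2, -3.5]
finger_gap: 0.184
grip_force: 24.2
```

play_rows(moves=[[[0,0,0.06,0],[0,0,0.14,0],[0,0,0.2,0],[0,0,0.25,0],[0,0,0.3,0],[0,0,0.35,0],[0,0,0.39,0],[0,0,0.43,0],[0,0,0.43,0]]])

```text
time: 8.6
ee_pos: [0.5204, 0.1397, 0.1533]
orientation: [-3.141, 0.0, 1.481]
ft_force: [-1.0, -0.7, 1.2]
finger_gap: 0.184
grip_force: 24.9
```

```bash
python3 w.py tipA
```

```text
[-2.23 -1.42  1.47] [0.44 0.41 0.59]
9.0 [0.5206 0.1398 0.1539] 0.18239701240640993
```

View pics/tipA.png

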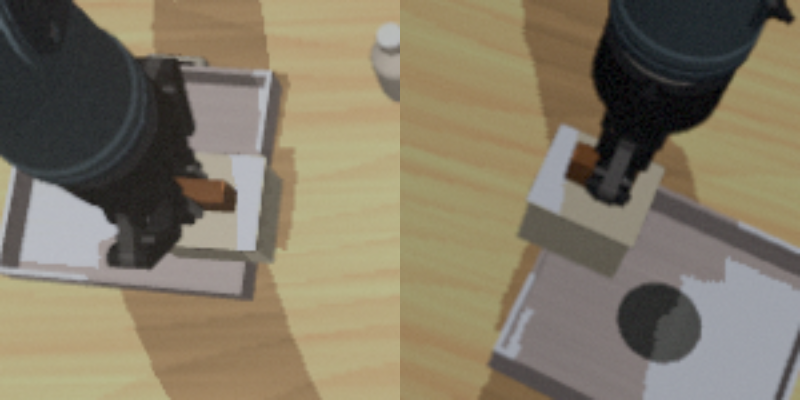

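play_rows(moves=[[[0,0,-0.06,0],[0,0,-0.14,0],[0,0,-0.25,0],[0,0,-0.36,0],[0,0,-0.46,0],[0,0,-0.5,0],[0,0,-0.5,0],[0,0,-0.5,0]]])

```text
time: 9.9
ee_pos: [0.5203, 0.1399, 0.2135]
orientation: [-3.141, 0.0, 1.481]
ft_force: [-0.5, 0.1, -3.7]
finger_gap: 0.184
grip_force: 24.2
```

```bash
python3 w.py tipB; python3 - <<'E'
from plan import *
p=plan([.5206,.1397,.1534],84.8,[(.5206,.1397,.2134,84.8),(.4637,-.0208,.21,104.2),(.4637,-.0208,.12,104.2)])
E
```

```text
[ 0.02 -0.09 -3.36] [0.33 0.47 0.42]
10.3 [0.5205 0.1398 0.2135] 0.1805042026755087
[0.0, 0.0, -0.5, -0.0] -> [0.5206 0.1397 0.2134] 84.8
[-0.69, -0.18, 0.01, -0.22] -> [0.4916 0.0592 0.2122] 94.7
[-0.65, -0.29, 0.02, -0.21] -> [ 0.4633 -0.0214  0.2098] 104.2
[0.0, 0.0, 0.75, -0.0] -> [ 0.4633 -0.0214  0.1198] 104.2
```

View pics/tipB.png

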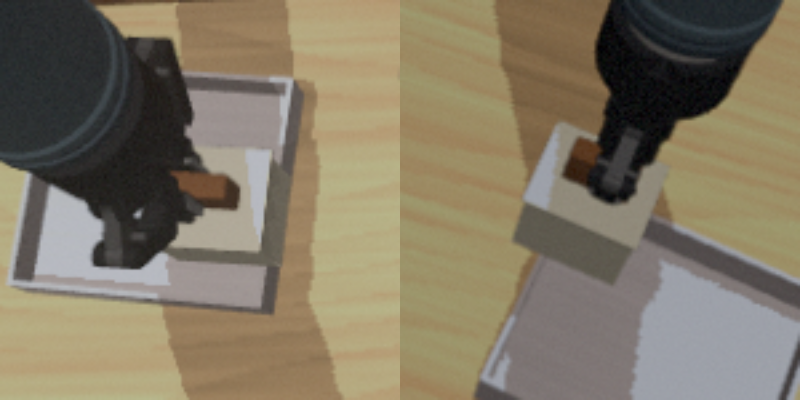

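play_rows(moves=[[[0,0,0.1,0],[0,0,0.25,0],[0,0,0.36,0],[0,0,0.44,0],[0,0,0.5,0],[0,0,0.5,0]]])

```text
time: 11.0
ee_pos: [0.5205, 0.1399, 0.1532]
orientation: [-3.141, 0.0, 1.481]
ft_force: [-1.9, 0.6, 2.1]
finger_gap: 0.179
grip_force: 24.9
```

play_rows(moves=[[[0.03,0,0.02,0],[0.06,0,0.03,0],[0.12,0,0.06,0],[0.17,0,0.09,0],[0.22,0,0.12,0],[0.27,0,0.16,0],[0.31,0,0.2,0],[0.31,0,0.2,0],[0.31,0,0.2,0]]])

```text
time: 11.9
ee_pos: [0.5244, 0.1791, 0.1301]
orientation: [3.14, -0.003, 1.482]
ft_force: [0.1, 5.8, 2.1]
finger_gap: 0.184
grip_force: 27.7
```

```bash
python3 w.py tipC
```

```text
[0.76 5.31 2.86] [0.5  1.34 1.82]
12.3 [0.5248 0.178  0.1304] 0.17923405365720504
```

play_rows(moves=[[[0.06,0,0.04,0],[0.12,0,0.08,0],[0.18,0,0.11,0],[0.24,0,0.14,0],[0.29,0,0.18,0],[0.29,0,0.18,0],[0.29,0,0.18,0]]])

```text
time: 13.1
ee_pos: [0.5274, 0.2123, 0.1084]
orientation: [3.141, -0.001, 1.482]
ft_force: [-0.4, 3.8, 5.6]
finger_gap: 0.186
grip_force: 33.3
```

```bash
python3 w.py tipD
```

```text
[0.42 3.27 4.79] [0.5  0.52 0.37]
13.5 [0.5273 0.2118 0.1083] 0.18290542052012904
```

View pics/tipD.png

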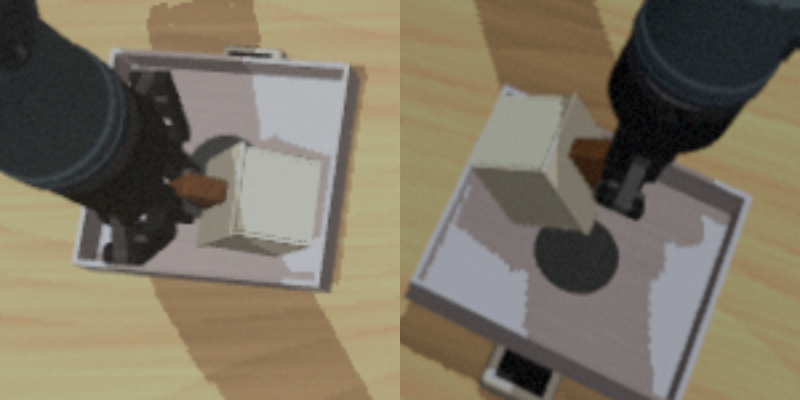

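play_rows(moves=[[[0.02,0,-0.1,0],[0.04,0,-0.2,0],[0.06,0,-0.3,0],[0.08,0,-0.4,0],[0.08,0,-0.45,0],[0.08,0,-0.45,0],[0.08,0,-0.45,0]]])

```text
time: 14.3
ee_pos: [0.5277, 0.221, 0.162]
orientation: [-3.141, 0.0, 1.481]
ft_force: [0.7, 0.5, -0.8]
finger_gap: 0.187
grip_force: 32.5
```

```bash
python3 w.py tipE
```

```text
[ 0.09 -0.03 -1.2 ] [0.4  0.26 0.49]
14.7 [0.5278 0.2211 0.1619] 0.1826525361668244
```

play_rows(moves=[[[-0.1,0,0,0],[-0.2,0,0,0],[-0.27,0,0,0],[-0.27,0,0.1,0],[-0.27,0,0.2,0],[-0.27,0,0.23,0],[-0.27,0,0.23,0]]])

```text
time: 15.5
ee_pos: [0.5242, 0.1891, 0.1332]
orientation: [-3.14, 0.001, 1.482]
ft_force: [-0.6, 0.2, -1.2]
finger_gap: 0.181
grip_force: 32.4
```

play_rows(moves=[[[-0.08,0,0,0],[-0.16,0,0,0],[-0.21,0,-0.04,0],[-0.26,0,-0.07,0],[-0.31,0,-0.1,0],[-0.37,0,-0.13,0],[-0.43,0,-0.15,0],[-0.43,0,-0.15,0]]])

```text
time: 16.3
ee_pos: [0.5204, 0.1352, 0.1529]
orientation: [3.141, 0.001, 1.479]
ft_force: [0.6, -1.7, -1.1]
finger_gap: 0.179
grip_force: 32.2
```

```bash
python3 w.py tipF
```

```text
[-0.24 -2.69 -1.07] [0.71 0.75 0.26]
16.7 [0.5201 0.1369 0.1522] 0.1793590193496795
```

View pics/tipF.png

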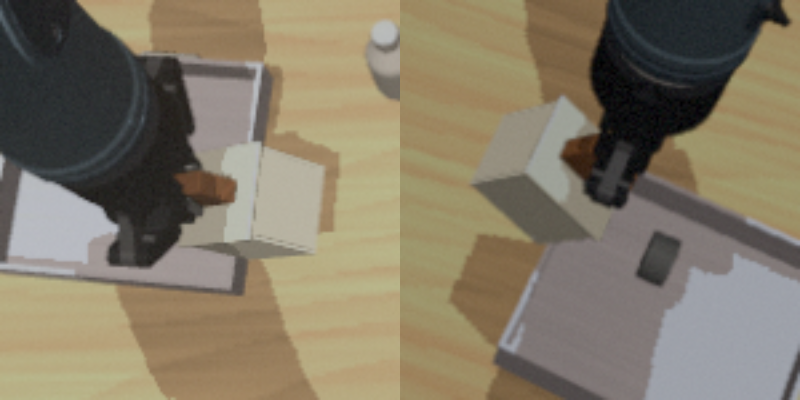

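play_rows(moves=[[[0,0,-0.1,0],[0,0,-0.2,0],[0,0,-0.3,0],[0,0,-0.3,0],[0,0,-0.3,0]]])

```text
time: 17.3
ee_pos: [0.5206, 0.1379, 0.1891]
orientation: [3.14, -0.001, 1.482]
ft_force: [0.2, 0.5, -1.9]
finger_gap: 0.184
grip_force: 32.1
```

```bash
python3 w.py; cat > tilt.py <<'E'
from h import *
from fit import box,hull,B,L,G,S
from scipy.optimize import minimize_scalar
def tilt(gx,gz,save=None,ylim=None):
    s=env.sense(); e=s["ee_pos"]; yaw=s["orientation"][2]-np.pi
    Rz=np.array([[np.cos(yaw),-np.sin(yaw),0],[np.sin(yaw),np.cos(yaw),0],[0,0,1]])
    def W(P,t):
        c,n=np.cos(t),np.sin(t); q=P-[gx,0,gz]
        q=np.c_[q[:,0]*c-q[:,2]*n,q[:,1],q[:,0]*n+q[:,2]*c]; return q@Rz.T+e-[0,0,.0887-gz]
    im={n:cams.camera(n) for n in("top","scene")}; out=[]
    ed={}
    for n,i in im.items():
        u=proj(n,[e-[0,0,.04]])[0].round().astype(int)-60; u=np.maximum(u,0)
        c=cv2.resize(i[u[1]:u[1]+120,u[0]:u[0]+120],None,fx=S,fy=S)
        g=cv2.GaussianBlur(c,(0,0),3).astype(float); gr=sum(np.hypot(cv2.Sobel(g[...,k],cv2.CV_64F,1,0),cv2.Sobel(g[...,k],cv2.CV_64F,0,1)) for k in range(3)); ed[n]=(u,np.minimum(gr,np.percentile(gr,95)),c)
    E=[(0,1),(2,3),(4,5),(6,7),(0,2),(1,3),(4,6),(5,7),(0,4),(1,5),(2,6),(3,7)]
    def sc(t,draw=None):
        v=0
        for n,(u,g,c) in ed.items():
            m=np.zeros(g.shape,np.uint8)
            for P in(B,):
                h=cv2.convexHull(((proj(n,W(P,t))-u)*S).astype(np.float32)).astype(np.int32); cv2.polylines(m,[h],True,1,3)
                p=((proj(n,W(L,t))-u)*S).astype(int)
                for a,b in((1,3),(5,7),(1,5),(3,7)): cv2.line(m,tuple(map(int,p[a])),tuple(map(int,p[b])),1,3)
            v+=g[m>0].mean()
            if draw is not None: q=c[:,:,::-1].copy(); q[m>0]=(0,0,255); draw.append(q)
        return v
    A=np.arange(-25,70,1.); V=[sc(np.radians(a)) for a in A]; o=np.argsort(V)[::-1][:5]
    print("tilt cands",A[o],np.array(V)[o].round(1))
    if save:
        d=[];sc(np.radians(A[o[0]]),d); cv2.imwrite(save,np.hstack(d)[:,:])
if __name__=="__main__": tilt(-.008,.08,"pics/tilt1.png")
E
python3 tilt.py
```

```text
[-0.1  -0.15 -1.5 ] [0.4  0.31 0.42]
17.7 [0.5202 0.1374 0.1882] 0.1801352419404271
tilt cands [39. 38. 40. 37. 36.] [109.6 108.5 108.2 107.7 105.5]
```

play_rows(moves=[[[0.1,0,0.02,0],[0.1,0,0.12,0],[0.1,0,0.21,0],[0.1,0,0.28,0],[0.1,0,0.34,0],[0.05,0,0.33,0],[0,0,0.31,0],[-0.06,0,0.3,0],[-0.12,0,0.29,0],[-0.18,0,0.29,0],[-0.24,0,0.29,0],[-0.3,0,0.3,0],[-0.34,0,0.3,0],[-0.34,0,0.3,0]]])

```text
time: 19.3
ee_pos: [0.5166, 0.0958, 0.1524]
orientation: [-3.141, 0.0, 1.48]
ft_force: [-0.4, -0.3, -1.0]
finger_gap: 0.179
grip_force: 32.3
```

```bash
python3 w.py;python3 tilt.py
```

```text
[ 0.06 -0.07 -1.7 ] [0.7  0.31 0.35]
19.7 [0.5167 0.0972 0.1525] 0.18616362505960393
tilt cands [35. 34. 33. 36. 37.] [107.7 106.  105.8 105.  102.4]
```

```bash
python3 - <<'E'
from plan import *
plan([.5167,.0972,.1525],84.8,[(.5167,.0972,.2,84.8),(.451,.0296,.19,104.2),(.451,.0296,.098,104.2)])
E
```

```text
[0.0, 0.0, -0.4, -0.0] -> [0.5167 0.0972 0.2005] 84.8
[-0.61, -0.49, 0.09, -0.43] -> [0.4515 0.0296 0.1897] 104.2
[0.0, -0.0, 0.76, -0.0] -> [0.4515 0.0296 0.0985] 104.2
```

play_rows(moves=[[[0,0,-0.15,0],[0,0,-0.3,0],[0,0,-0.4,0],[0,0,-0.4,0]]])

```text
time: 20.3
ee_pos: [0.5178, 0.097, 0.202]
orientation: [3.139, -0.001, 1.481]
ft_force: [-0.1, 0.3, -1.6]
finger_gap: 0.184
grip_force: 32.4
```

play_rows(moves=[[[-0.1,-0.08,0.01,-0.07],[-0.24,-0.2,0.03,-0.17],[-0.4,-0.32,0.06,-0.28],[-0.53,-0.43,0.08,-0.38],[-0.61,-0.49,0.09,-0.43],[-0.61,-0.49,0.09,-0.43],[-0.61,-0.49,0.09,-0.43]]])

```text
time: 21.0
ee_pos: [0.4518, 0.0295, 0.1895]
orientation: [3.142, -0.0, 1.818]
ft_force: [-1.1, 0.1, -1.8]
finger_gap: 0.182
grip_force: 32.3
```

play_rows(moves=[[[0,0,0.2,0],[0,0,0.4,0],[0,0,0.6,0],[0,0,0.72,0],[0,0,0.76,0],[0,0,0.76,0],[0,0,0.76,0]]])

```text
time: 21.7
ee_pos: [0.4524, 0.0296, 0.099]
orientation: [3.14, 0.0, 1.819]
ft_force: [0.9, -0.4, -1.7]
finger_gap: 0.179
grip_force: 32.3
```

```bash
python3 w.py;python3 tilt.py
```

```text
[-0.08 -0.22 -1.53] [0.26 0.5  0.35]
22.1 [0.4518 0.0292 0.0987] 0.18636758336545034
tilt cands [24. 28. 23. 32. 33.] [95.4 94.6 94.5 94.4 94.2]
```

Now drag back on the bench.

play_rows(moves=[[[0,0,0.05,0],[0,0,0.08,0],[0,0,0.09,0],[-0.06,0,0.08,0],[-0.12,0,0.07,0],[-0.18,0,0.06,0],[-0.25,0,0.06,0],[-0.31,0,0.06,0],[-0.31,0,0.06,0]]])

```text
time: 23.2
ee_pos: [0.4611, -0.0083, 0.0914]
orientation: [3.141, 0.001, 1.817]
ft_force: [-0.5, 0.1, -0.7]
finger_gap: 0.178
grip_force: 32.4
```

```bash
python3 w.py;python3 tilt.py
```

```text
[ 0.32  0.03 -1.53] [0.24 0.55 0.27]
23.6 [ 0.4607 -0.0066  0.0913] 0.1852865654775354
tilt cands [33. 31. 34. 32. 30.] [100.2  99.3  99.3  98.4  98.2]
```

play_rows(moves=[[[0.1,0,0,0],[0.2,0,0,0],[0.31,0,0,0],[0.31,0,0.02,0],[0.31,0,0.04,0]]])

```text
time: 24.3
ee_pos: [0.4515, 0.0299, 0.0864]
orientation: [3.141, -0.0, 1.821]
ft_force: [-0.3, 0.2, -1.7]
finger_gap: 0.184
grip_force: 32.3
```

play_rows(moves=[[[0,0,0.02,0],[0,0,0.03,0],[0,0,0.03,0]]])

```text
time: 24.6
ee_pos: [0.4521, 0.0299, 0.085]
orientation: [3.141, -0.002, 1.819]
ft_force: [-10.0, 5.0, 37.7]
finger_gap: 0.184
grip_force: 38.7
```

play_rows(moves=[[[-0.05,0,0,0],[-0.1,0,0,0],[-0.15,0,0,0]]])

```text
time: 24.9
ee_pos: [0.4558, 0.0153, 0.0856]
orientation: [-3.141, -0.007, 1.821]
ft_force: [-12.9, 8.6, 47.2]
finger_gap: 0.183
grip_force: 58.7
```

play_rows(moves=[[[-0.05,0,0,0],[-0.1,0,0,0],[-0.15,0,0,0]]])

```text
time: 25.2
ee_pos: [0.4606, -0.0058, 0.0836]
orientation: [3.141, -0.001, 1.818]
ft_force: [-1.3, 2.1, 2.9]
finger_gap: 0.18
grip_force: 29.3
```

```bash
python3 tilt.py
```

```text
tilt cands [-10.  -9. -11.  -8. -12.] [105.6 104.5 102.9 101.4 100.3]
```

play_rows(moves=[[[0,0,0,0],[0,0,0,0],[0,0,0,0],[0,0,0,0],[0,0,0,0],[0,0,-0.1,0],[0,0,-0.3,0],[0,0,-0.6,0],[0,0,-1,0],[0,0,-1,0],[0,0,-1,0]]], fingers=1)

```text
time: 26.4
ee_pos: [0.4612, -0.0055, 0.2045]
orientation: [3.138, -0.0, 1.819]
ft_force: [-0.9, 0.6, 0.1]
finger_gap: 1.003
grip_force: 0.0
```

```bash
cat > refit.py <<'E'
import fit,sys; from h import *
for n in("top","scene"): fit.ims[n]=np.ascontiguousarray(cams.camera(n)[:,:,::-1])
V=[]
for a in sys.argv[2:]:
    p=[float(x) for x in a.split(",")]; b,v=fit.fitpot(p); V.append(v); print(b.x[:2].round(4),np.degrees(b.x[2]).round(1),b.fun)
cv2.imwrite(sys.argv[1],cv2.resize(np.vstack(V),None,fx=.6,fy=.6))
print(env.sense()["ee_pos"],env.sense()["time"])
E
python3 refit.py pics/refit1.png .464,-.01
```

```text
[ 0.4629 -0.0281] -76.6 18285.0
[ 0.45972721 -0.00560772  0.20251966] 26.5
```

```bash
python3 - <<'E'
from plan import *
plan([.4604,-.006,.203],104.2,[(.646,-.097,.2,80.9),(.646,-.097,.0887,80.9)])
E
```

```text
[-0.56, 0.66, 0.01, 0.26] -> [ 0.5537 -0.0517  0.2018] 92.5
[-0.41, 0.75, 0.01, 0.26] -> [ 0.6457 -0.0969  0.2006] 80.8
[-0.0, 0.0, 0.93, -0.0] -> [ 0.6457 -0.0969  0.089 ] 80.8
```

play_rows(moves=[[[-0.56,0.66,0.01,0.26],[-0.56,0.66,0.01,0.26],[-0.56,0.66,0.01,0.26]]])

```text
time: 26.8
ee_pos: [0.5573, -0.0545, 0.2004]
orientation: [3.14, 0.003, 1.611]
ft_force: [-0.2, -0.6, -0.1]
finger_gap: 1.0
grip_force: 0.0
```

play_rows(moves=[[[-0.41,0.75,0.01,0.26],[-0.41,0.75,0.01,0.26],[-0.41,0.75,0.01,0.26],[-0.41,0.75,0.01,0.26]]])

```text
time: 27.2
ee_pos: [0.645, -0.0972, 0.1983]
orientation: [-3.138, 0.001, 1.41]
ft_force: [-0.5, 0.6, 0.7]
finger_gap: 0.999
grip_force: 0.0
```

```bash
python3 refit.py pics/refit2.png .4629,-.0281 .4628,-.2716; python3 - <<'E'
from h import *
for n in("top","scene"):
    cams.camera(n)
    for d in search_frame(n,"pan_in"): print(n,d["score"],world(n,d["position"]).round(3))
E
```

```text
[ 0.4641 -0.0278] -76.1 5171.0
[ 0.4621 -0.2718] -105.4 17260.0
[ 0.64417515 -0.09590217  0.19920197] 27.3
scene 0.72 [0.557 0.211 0.047]
```

play_rows(moves=[[[0,0,0.3,0],[0,0,0.6,0],[0,0,0.83,0],[0,0,0.93,0],[0,0,0.93,0],[0,0,0.93,0]]])

```text
time: 28.1
ee_pos: [0.6466, -0.0967, 0.0903]
orientation: [3.14, -0.0, 1.411]
ft_force: [-0.1, -1.4, 0.3]
finger_gap: 0.999
grip_force: 0.0
```

play_rows(moves=[[[0,0,0,0],[0,0,0,0],[0,0,0,0],[0,0,0,0],[0,0,0,0],[0,0,0,0],[0,0,0,0],[0,0,0,0]]], fingers=-1, squeeze=20)

```text
time: 28.9
ee_pos: [0.646, -0.0966, 0.089]
orientation: [3.141, -0.0, 1.411]
ft_force: [1.2, 0.7, 0.8]
finger_gap: 0.181
grip_force: 27.6
```

play_rows(moves=[[[0,0,-0.05,0],[0,0,-0.15,0],[0,0,-0.25,0],[0,0,-0.3,0],[0,0,-0.3,0],[0,0,-0.3,0]]])

```text
time: 29.5
ee_pos: [0.6458, -0.0965, 0.125]
orientation: [3.141, -0.0, 1.411]
ft_force: [-0.2, 0.2, -1.5]
finger_gap: 0.181
grip_force: 27.2
```

```bash
python3 w.py
```

```text
[-0.06  0.27 -1.69] [0.4  0.51 0.47]
29.9 [ 0.6457 -0.0966  0.1247] 0.18300993099863547
```

play_rows(moves=[[[0,0,0.06,0],[0,0,0.14,0],[0,0,0.22,0],[0,0,0.28,0],[0,0,0.3,0],[0,0,0.3,0],[0,0,0.3,0]]])

```text
time: 30.7
ee_pos: [0.6458, -0.0966, 0.0888]
orientation: [-3.141, -0.0, 1.411]
ft_force: [-0.5, 0.5, 0.8]
finger_gap: 0.178
grip_force: 27.6
```

play_rows(moves=[[[0,0,0,0],[0,0,0,0],[0,0,0,0],[0,0,0,0],[0,0,0,0],[0,0,-0.1,0],[0,0,-0.4,0],[0,0,-0.8,0],[0,0,-0.93,0],[0,0,-0.93,0],[0,0,-0.93,0]]], fingers=1)

```text
time: 31.8
ee_pos: [0.6456, -0.0963, 0.2005]
orientation: [-3.141, -0.0, 1.411]
ft_force: [0.2, -0.7, -1.0]
finger_gap: 0.998
grip_force: 0.0
```

```bash
python3 - <<'E'
from plan import *
plan([.6457,-.0969,.2006],80.8,[(.465,-.264,.2,74.1),(.465,-.264,.0887,74.1)])
E
```

```text
[-0.81, -0.63, 0.0, 0.07] -> [ 0.5555 -0.1808  0.2006] 77.6
[-0.84, -0.59, 0.0, 0.08] -> [ 0.4648 -0.2641  0.2006] 74.0
[0.0, 0.0, 0.93, -0.0] -> [ 0.4648 -0.2641  0.089 ] 74.0
```

play_rows(moves=[[[-0.81,-0.63,0,0.07],[-0.81,-0.63,0,0.07],[-0.81,-0.63,0,0.07]]])

```text
time: 32.1
ee_pos: [0.5508, -0.184, 0.1989]
orientation: [-3.137, 0.002, 1.351]
ft_force: [0.8, -0.6, -0.1]
finger_gap: 1.001
grip_force: 0.0
```

play_rows(moves=[[[-0.84,-0.59,0,0.08],[-0.84,-0.59,0,0.08],[-0.84,-0.59,0,0.08],[-0.84,-0.59,0,0.08],[-0.84,-0.59,0,0.08]]])

```text
time: 32.6
ee_pos: [0.4645, -0.2633, 0.1995]
orientation: [-3.14, -0.001, 1.292]
ft_force: [0.5, -0.9, 0.4]
finger_gap: 1.001
grip_force: 0.0
```

play_rows(moves=[[[0,0,0.3,0],[0,0,0.6,0],[0,0,0.83,0],[0,0,0.93,0],[0,0,0.93,0],[0,0,0.93,0]]])

```text
time: 33.2
ee_pos: [0.4659, -0.2637, 0.0895]
orientation: [3.141, 0.0, 1.294]
ft_force: [0.1, -0.2, 0.6]
finger_gap: 1.004
grip_force: 0.0
```

play_rows(moves=[[[0,0,0,0],[0,0,0,0],[0,0,0,0],[0,0,0,0],[0,0,0,0],[0,0,0,0],[0,0,0,0],[0,0,0,0]]], fingers=-1, squeeze=20)

```text
time: 34.0
ee_pos: [0.4653, -0.2639, 0.0891]
orientation: [3.141, -0.0, 1.293]
ft_force: [1.3, 0.3, 3.9]
finger_gap: 0.179
grip_force: 28.0
```

play_rows(moves=[[[0,0,-0.05,0],[0,0,-0.15,0],[0,0,-0.25,0],[0,0,-0.3,0],[0,0,-0.3,0],[0,0,-0.3,0]]])

```text
time: 34.6
ee_pos: [0.465, -0.2637, 0.125]
orientation: [3.141, -0.0, 1.293]
ft_force: [-1.2, 0.1, -4.4]
finger_gap: 0.183
grip_force: 27.0
```

```bash
python3 w.py
```

```text
[-0.3  -0.05 -3.99] [0.42 0.41 0.38]
35.0 [ 0.4649 -0.2638  0.1247] 0.18260380418238825
```

```bash
python3 - <<'E'
from h import *
from plan import *
u=proj("scene",[[.5201,.1369,.1022]])[0].astype(int)-75+np.array([97,97]); print(pix("scene",[u],.06))
t=cams.camera("top"); cv2.imwrite("pics/top2.png",t[120:245,65:210,::-1])
sc=cams.camera("scene")
for n,im,z in(("top",t,.06),("scene",sc,.06)):
    a=np.radians(-5.3);R=np.array([[np.cos(a),-np.sin(a)],[np.sin(a),np.cos(a)]])
    g=np.array([[x,y] for x in np.arange(-.07,.071,.004) for y in np.arange(-.08,.081,.004)]); P=np.c_[g@R.T+[.556,.203],np.full(len(g),.049)]
    v=im.mean(2)[tuple(proj(n,P).round().astype(int).T[::-1])]; k=v<np.median(v)*.75; print(n,np.median(v),k.sum(),P[k,:2].mean(0),P[k,:2].std(0),g[k].mean(0))
plan([.4648,-.2641,.125],74,[(.465,-.264,.21,74),(.575,.135,.21,84.8)])
E
```

```text
[[0.5242741  0.18954763 0.06      ]]
top 216.33333333333334 66 [0.52835692 0.19436497] [0.01057876 0.00819784] [-0.02672727 -0.01115152]
scene 159.0 65 [0.52182473 0.18936001] [0.01536871 0.0060374 ] [-0.03276923 -0.01673846]
[0.0, 0.0, -0.71, -0.0] -> [ 0.4648 -0.2641  0.2102] 74.0
[0.86, -0.01, 0.0, -0.06] -> [ 0.4921 -0.1646  0.2102] 76.7
[0.86, 0.03, 0.0, -0.06] -> [ 0.5193 -0.065   0.2102] 79.4
[0.86, 0.07, 0.0, -0.06] -> [0.5466 0.0349 0.2102] 82.1
[0.86, 0.12, 0.0, -0.06] -> [0.575  0.1352 0.2102] 84.8
```

play_rows(moves=[[[0,0,-0.07,0],[0,0,-0.2,0],[0,0,-0.36,0],[0,0,-0.52,0],[0,0,-0.65,0],[0,0,-0.71,0],[0,0,-0.71,0]]])

```text
time: 35.9
ee_pos: [0.4656, -0.2641, 0.2112]
orientation: [3.139, 0.0, 1.293]
ft_force: [1.0, 0.2, -3.9]
finger_gap: 0.183
grip_force: 27.0
```

play_rows(moves=[[[0.03,0,0,0],[0.09,0,0,-0.01],[0.19,0,0,-0.01],[0.34,0,0,-0.02],[0.51,-0.01,0,-0.04],[0.69,-0.01,0,-0.05],[0.86,-0.01,0,-0.06]]])

```text
time: 36.6
ee_pos: [0.4923, -0.162, 0.2096]
orientation: [-3.141, -0.0, 1.341]
ft_force: [0.9, 0.6, -3.4]
finger_gap: 0.181
grip_force: 27.0
```

play_rows(moves=[[[0.17,0.01,0,-0.01],[0.34,0.01,0,-0.02],[0.52,0.02,0,-0.04],[0.69,0.02,0,-0.05],[0.86,0.03,0,-0.06]]])

```text
time: 37.1
ee_pos: [0.519, -0.0624, 0.2096]
orientation: [-3.14, -0.0, 1.389]
ft_force: [0.0, -0.0, -3.5]
finger_gap: 0.178
grip_force: 27.1
```

play_rows(moves=[[[0.17,0.01,0,-0.01],[0.34,0.03,0,-0.02],[0.52,0.04,0,-0.04],[0.69,0.06,0,-0.05],[0.86,0.07,0,-0.06]]])

```text
time: 37.6
ee_pos: [0.5465, 0.0372, 0.2098]
orientation: [-3.141, 0.0, 1.435]
ft_force: [0.2, 0.2, -3.9]
finger_gap: 0.18
grip_force: 27.1
```

play_rows(moves=[[[0.17,0.03,0,-0.01],[0.34,0.07,0,-0.02],[0.51,0.1,0,-0.03],[0.66,0.14,0,-0.04],[0.77,0.17,0,-0.05],[0.84,0.19,0,-0.06],[0.86,0.19,0,-0.06],[0.86,0.19,0,-0.06]]])

```text
time: 38.4
ee_pos: [0.583, 0.134, 0.21]
orientation: [-3.141, 0.001, 1.481]
ft_force: [-0.5, 0.1, -3.7]
finger_gap: 0.182
grip_force: 27.1
```

play_rows(moves=[[[0,0,0.1,0],[0,0,0.23,0],[0,0,0.33,0],[0,0,0.41,0],[0,0,0.47,0],[0,0,0.47,0]]])

```text
time: 39.0
ee_pos: [0.583, 0.1348, 0.1532]
orientation: [-3.141, -0.0, 1.481]
ft_force: [-2.2, 1.9, -1.2]
finger_gap: 0.18
grip_force: 27.7
```

play_rows(moves=[[[0.03,0,0.02,0],[0.06,0,0.03,0],[0.12,0,0.06,0],[0.17,0,0.09,0],[0.22,0,0.12,0],[0.27,0,0.16,0],[0.31,0,0.2,0],[0.31,0,0.2,0]]])

```text
time: 39.8
ee_pos: [0.587, 0.1736, 0.1298]
orientation: [3.14, -0.002, 1.483]
ft_force: [0.4, 4.1, 1.8]
finger_gap: 0.177
grip_force: 31.0
```

play_rows(moves=[[[0.06,0,0.04,0],[0.12,0,0.08,0],[0.18,0,0.11,0],[0.24,0,0.14,0],[0.26,0,0.16,0],[0.26,0,0.16,0]]])

```text
time: 40.4
ee_pos: [0.5905, 0.2052, 0.1122]
orientation: [3.139, -0.004, 1.483]
ft_force: [-1.9, 4.0, 12.8]
finger_gap: 0.18
grip_force: 38.9
```

play_rows(moves=[[[0.02,0,-0.1,0],[0.04,0,-0.2,0],[0.06,0,-0.3,0],[0.08,0,-0.4,0],[0.08,0,-0.45,0],[0.08,0,-0.45,0],[0.08,0,-0.45,0]]])

```text
time: 41.1
ee_pos: [0.5898, 0.212, 0.1644]
orientation: [-3.141, 0.0, 1.481]
ft_force: [0.2, -0.0, -2.1]
finger_gap: 0.182
grip_force: 36.8
```

```bash
python3 w.py tipG; sed -i 's/tilt1/tilt2/' tilt.py; python3 tilt.py
```

```text
[ 0.23 -0.4  -1.73] [0.52 0.5  0.4 ]
41.5 [0.5899 0.212  0.1642] 0.18148663083542516
tilt cands [47. 48. 46. 45. 49.] [109.6 109.5 107.9 107.  106.3]
```

play_rows(moves=[[[-0.15,0,0,0],[-0.35,0,0,0],[-0.45,0,0,0],[-0.45,0,0.1,0],[-0.45,0,0.2,0],[-0.45,0,0.25,0],[-0.48,0,0.23,0],[-0.52,0,0.2,0],[-0.57,0,0.18,0],[-0.63,0,0.16,0],[-0.69,0,0.14,0],[-0.75,0,0.12,0],[-0.81,0,0.12,0],[-0.87,0,0.12,0],[-0.87,0,0.12,0]]])

```text
time: 43.2
ee_pos: [0.5815, 0.112, 0.1512]
orientation: [3.14, -0.005, 1.484]
ft_force: [-3.1, 4.1, 14.9]
finger_gap: 0.181
grip_force: 43.6
```

```bash
python3 tilt.py;  python3 - <<'E'
from h import *; print(env.sense()["ft_force"].round(1),env.sense()["ee_pos"].round(4),env.sense()["time"])
E
```

```text
tilt cands [17. 16. 15. 18. 19.] [129.9 128.3 127.  126.7 121.8]
[-2.9  3.8 15.3] [0.5816 0.1121 0.1512] 43.3
```

play_rows(moves=[[[-0.05,0,0,0],[-0.1,0,0,0],[-0.15,0,0.01,0],[-0.18,0,0.01,0],[-0.18,0,0.01,0]]])

```text
time: 43.8
ee_pos: [0.5791, 0.0879, 0.1486]
orientation: [3.141, -0.001, 1.483]
ft_force: [0.1, 3.0, 3.4]
finger_gap: 0.183
grip_force: 34.5
```

play_rows(moves=[[[0,0,-0.1,0],[0,0,-0.25,0],[0,0,-0.4,0],[0,0,-0.5,0],[0,0,-0.5,0]]])

```text
time: 44.3
ee_pos: [0.5796, 0.0865, 0.2105]
orientation: [3.139, -0.0, 1.481]
ft_force: [0.6, -0.0, -2.0]
finger_gap: 0.18
grip_force: 33.9
```

```bash
python3 tilt.py;  python3 - <<'E'
from h import *; s=env.sense(); print(s["ft_force"].round(1),s["ee_pos"].round(4),s["time"])
from plan import *
plan(s["ee_pos"],84.8,[(.465,-.264,.19,74),(.465,-.264,.098,74)])
E
```

```text
tilt cands [3. 4. 2. 5. 1.] [140.9 139.8 139.7 134.6 133.5]
[ 0.3 -0.6 -2.2] [0.5784 0.0866 0.2085] 44.4
[-1.0, -0.23, 0.05, 0.08] -> [ 0.54   -0.0304  0.2025] 81.2
[-0.67, -0.11, 0.03, 0.05] -> [ 0.5147 -0.1078  0.1989] 79.0
[-0.68, -0.08, 0.04, 0.06] -> [ 0.4896 -0.1861  0.1941] 76.2
[-0.68, -0.05, 0.03, 0.05] -> [ 0.4644 -0.2639  0.1905] 74.0
[0.0, 0.0, 0.77, -0.0] -> [ 0.4644 -0.2639  0.0981] 74.0
```

play_rows(moves=[[[-0.3,-0.07,0,0.02],[-0.65,-0.15,0,0.05],[-1,-0.23,0,0.08],[-1,-0.23,0,0.08]]])

```text
time: 44.8
ee_pos: [0.5375, -0.0378, 0.2081]
orientation: [-3.139, 0.004, 1.408]
ft_force: [-0.2, 0.4, -1.4]
finger_gap: 0.177
grip_force: 33.9
```

play_rows(moves=[[[-0.25,-0.04,0,0.02],[-0.5,-0.08,0.02,0.04],[-0.67,-0.11,0.03,0.05]]])

```text
time: 45.1
ee_pos: [0.5138, -0.1098, 0.2043]
orientation: [-3.14, 0.001, 1.377]
ft_force: [0.8, -0.5, -2.0]
finger_gap: 0.185
grip_force: 33.9
```

play_rows(moves=[[[-0.25,-0.03,0.01,0.02],[-0.5,-0.06,0.03,0.04],[-0.68,-0.08,0.04,0.06]]])

```text
time: 45.4
ee_pos: [0.4888, -0.1879, 0.1995]
orientation: [-3.14, 0.001, 1.33]
ft_force: [0.5, 0.5, -1.4]
finger_gap: 0.183
grip_force: 33.9
```

play_rows(moves=[[[-0.25,-0.02,0.01,0.02],[-0.5,-0.04,0.02,0.04],[-0.68,-0.05,0.03,0.05],[-0.68,-0.05,0.03,0.05],[-0.68,-0.05,0.03,0.05]]])

```text
time: 45.9
ee_pos: [0.4647, -0.2637, 0.1961]
orientation: [-3.14, -0.0, 1.292]
ft_force: [1.0, 0.4, -2.2]
finger_gap: 0.178
grip_force: 33.9
```

play_rows(moves=[[[0,0,0.2,0],[0,0,0.45,0],[0,0,0.65,0],[0,0,0.8,0],[0,0,0.86,0],[0,0,0.88,0],[0,0,0.88,0]]])

```text
time: 46.6
ee_pos: [0.4657, -0.2636, 0.0915]
orientation: [3.141, -0.0, 1.294]
ft_force: [-0.4, 0.1, -1.1]
finger_gap: 0.178
grip_force: 33.8
```

play_rows(moves=[[[0,0,0.01,0],[0,0,0.02,0],[0,0,0.03,0],[0,0,0.03,0]]])

```text
time: 47.0
ee_pos: [0.4653, -0.264, 0.0878]
orientation: [3.141, -0.0, 1.293]
ft_force: [0.6, -0.4, -1.2]
finger_gap: 0.182
grip_force: 33.8
```

```bash
python3 tilt.py;  python3 - <<'E'
from h import *; s=env.sense(); print(s["ft_force"].round(1),s["ee_pos"].round(4),s["time"])
E
```

```text
tilt cands [6. 7. 5. 8. 3.] [91.5 91.2 89.9 89.2 86.3]
[-0.3  0.7 -1.4] [ 0.4653 -0.2641  0.0878] 47.1
```

play_rows(moves=[[[0,0,0.01,0],[0,0,0.02,0],[0,0,0.02,0]]])

```text
time: 47.4
ee_pos: [0.4651, -0.264, 0.0851]
orientation: [-3.141, -0.0, 1.293]
ft_force: [0.7, 0.2, -1.4]
finger_gap: 0.178
grip_force: 33.8
```

play_rows(moves=[[[0,0,0.01,0],[0,0,0.01,0],[0,0,0.01,0]]])

```text
time: 47.7
ee_pos: [0.4652, -0.2643, 0.0846]
orientation: [3.141, -0.0, 1.293]
ft_force: [-1.7, 0.6, 6.1]
finger_gap: 0.184
grip_force: 35.0
```

Contact; press slightly to level it, then release and retreat.

play_rows(moves=[[[0,0,0.01,0],[0,0,0.01,0]]])

```text
time: 47.9
ee_pos: [0.4651, -0.2652, 0.0842]
orientation: [3.141, 0.0, 1.292]
ft_force: [-4.1, 0.5, 13.7]
finger_gap: 0.186
grip_force: 36.3
```

play_rows(moves=[[[0,0,0,0],[0,0,0,0],[0,0,0,0],[0,0,0,0],[0,0,0,0],[0,0,-0.1,0],[0,0,-0.4,0],[0,0,-0.8,0],[0,0,-1,0],[0,0,-1,0]]], fingers=1)

```text
time: 48.9
ee_pos: [0.4673, -0.2655, 0.2072]
orientation: [3.134, 0.001, 1.292]
ft_force: [-0.5, -1.0, -1.1]
finger_gap: 0.997
grip_force: 0.0
```

play_rows(moves=[[[0,0.4,-0.4,0],[0,0.8,-0.5,0],[0,1,-0.5,0],[0,1,-0.5,0],[0,1,-0.5,0]]])

```text
time: 49.4
ee_pos: [0.5802, -0.2968, 0.2619]
orientation: [-3.14, 0.0, 1.293]
ft_force: [-1.1, -0.1, -0.1]
finger_gap: 1.0
grip_force: 0.0
```

play_rows(moves=[[[-0.4,0.4,0,0],[-0.8,0.8,0,0],[-0.9,1,0,0],[-0.9,1,0,0],[-0.9,1,0,0]]])

```text
time: 49.9
ee_pos: [0.6645, -0.4359, 0.2608]
orientation: [-3.138, 0.001, 1.29]
ft_force: [-1.0, 0.3, 0.0]
finger_gap: 0.998
grip_force: 0.0
```

```bash
python3 refit.py pics/refit3.png .4641,-.0278 .4628,-.2716 .645,-.105; python3 - <<'E'
from h import *
t=cams.camera("top"); s=cams.camera("scene")
cv2.imwrite("pics/final.png",np.hstack([cv2.resize(t[100:300,65:465],None,fx=1,fy=1.4)[:,:,::-1],cv2.resize(s[90:370,130:500],None,fx=1,fy=1)[:,:,::-1]]))
E
```

```text
[ 0.4456 -0.0308] -91.6 25540.0
[ 0.4612 -0.2767] -94.7 27865.0
[ 0.6455 -0.1038] -93.8 24848.0
[ 0.6650793  -0.43331019  0.26226393] 50.0
```

View pics/final.png

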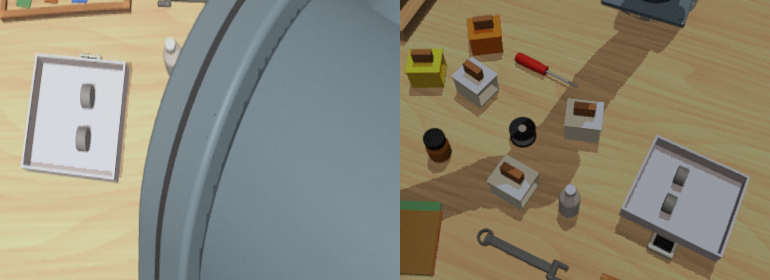

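```bash
python3 - <<'E'
import fit; from h import *
new=np.ascontiguousarray(cams.camera("scene")[:,:,::-1]); old=fit.ims["scene"]
for p in([.4641,-.0278],[.4628,-.2716],[.645,-.105]):
    for im in(old,new):
        fit.ims.clear(); fit.ims["scene"]=im; b,_=fit.fitpot(p); print(b.x[:2].round(4),np.degrees(b.x[2]).round(1),b.fun)
E
```

```text
[ 0.4689 -0.028 ] -75.3 8303.0
[ 0.4671 -0.0264] -75.4 8396.0
[ 0.4647 -0.2708] -107.5 6796.0
[ 0.4617 -0.2762] -108.3 6579.0
[ 0.6468 -0.1041] -98.8 5548.0
[ 0.646  -0.1032] -101.3 6127.0
```

```bash
python3 -c "
from rig import env
print(env.close_job())"
```

```text
the job is handed in; nothing more can be done
None
```

I handed the job in after about 50 s: two pots were heavy and both lead weights are in the pan, the light pot was not emptied, and all three pots stand upright within about 6 mm of where they stood.

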